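# Extractor first, then lathe: two start buttons on a turner's control box

## Robot

A 7-joint arm with a two-finger parallel gripper is mounted at the origin on the work surface. World frame = base frame: x ahead of the robot, y to its left, z up, the work surface at z = 0. Lengths are in m, angles in rad, forces in N, time in s.
With the tool pointing down it reaches from about 0.4 to 0.85 m from the base axis. Payload 10.4 kg.
Tool frame: the origin (TCP) lies midway between the tips of the shut fingers; the grasp point (between the pads) lies 19 mm behind it (manip.pinch_z is the distance from the TCP to the grasp point, in m); y points along the fingers, x is the direction in which the jaws open and shut, and the axes are right-handed (so a half turn about y gives the same grasp; the last joint's range is limited). The gripper opens to 85 mm and grips with 20 to 120 N. Pads are 22 mm wide; open, the fingers measure 114 mm over their backs; the gripper's body (76 mm by 85 mm) begins 54 mm behind the grasp point. The pads swing forward as they close: fully open they stand 13 mm farther back than shut.
Start: joints at [-1.175, 0.332, -0.065, 1.46, 0.022, 1.35, -0.088], TCP at [0.254, 0.571, 0.231] pointing down, gripper open.
Joint ranges: [-2.6, 2.6], [-0.5, 2.12], [-1.47, 1.34], [0.16, 2.42], [-1.27, 4.41], [0.06, 2.06], [-2.6, 2.6]. Speed limits (rad/s): [2.22, 2.22, 2.79, 2.79, 3.14, 3.14, 3.14].

## Interface

Orientations are given as a unit quaternion [x, y, z, w].
In Python, from workcell import manip gives the robot as it stands.
- The arm moves only by the shell command python3 -m pendant 'ROWS' [OPENING] [FORCE]. ROWS is a JSON object of lists of equal length, an entry for each row: "offset": the shift along the tool's x, y, z scaled (see below), a list of three; "turn": the turn, a rotation vector about the tool's x, y, z scaled (see below), a list of three. A call has 1 to 12 rows; each row is the pose to reach, as a shift and turn from the pose measured when the call began, along the tool's axes at that moment; what a row does not reach only later rows make up. The controller multiplies each number of a shift by 200 mm and each number of a turn by 45 degrees. A row lasts 1/8 s, in which the tool goes at most 62.5 mm and 10.7 degrees, less where a joint would pass 70% of its speed; a pose out of reach is approached as far as the arm can. A call with a number of a shift or a turn outside -1 to 1 is refused whole. A call with a gripper value outside its range is refused whole. OPENING is the opening in per cent of the stroke, from 0 (shut) to 100 (fully open), set as the call begins (- or left out, the last holds). The fingers move at their own pace and stop on an object; FORCE is the grip in N (left out, the last holds). Time passes only in rows, so rows that repeat a pose let the fingers close. It gives the time, the measured TCP pose, the force and the opening at its end, in the units of the state.
- manip.get_obs(): the state, without advancing time (a new reading comes with each control period).
- manip.camera(name): name is "scene" or "top" or "wrist"; returns (picture, depth): 400x640x3 uint8, red, green, blue; 400x640 float32, m along the optical axis (not along the pixel's ray), 0 where there is no reading.
- manip.camera_model(name): a dict with "intrinsics" (3x3 intrinsics, pixels), "R" (3x3) and "t" (3): a world point X has camera coordinates R X + t; the wrist camera has in their place "tool_from_camera" (4x4, takes a point from camera to tool coordinates, whose origin is the TCP and whose axes are the tool frame's). Camera axes: x right, y down, z forward; pixel columns grow to the right and rows downward; lengths in m; the calibration is good to about 2 mm. A picture is of the moment at which its call begins: read the wrist's pose just before it. camera_model takes no time and is no camera call.
- manip.hand_in(): hands the job in, once; it reports no verdict.
The state is a dict: "clock": time; "joint_pos": joint angles; "joint_velocities": joint speeds; "tau": joint torques, N m; "position": TCP position; "ee_rot": TCP orientation; "ft_force": force on the tool from outside, world axes, zero at the start; "torque": the same for the moment, N m; "grip_width": opening from 0.0 (shut) to 1.0 (fully open).
Only numpy, scipy, OpenCV 4.12 (cv2) and the standard library are available. Lean on these libraries where they do the work, as an engineer would, in place of code of your own. Each camera call takes 0.05 s, during which the arm holds its last target. There are 200 camera calls.

## Task

Start up for bowl turning at the grey control box: push the blue button (dust extractor) fully down and let it come up again, then push the green button (lathe) fully down and let it come up. Press one button at a time and leave the red and the white button unpressed.

Things in the scene. Friction and masses are not known exactly. Their poses are not given: they have to be found in the camera images.
- blue_top (a point): blue push button (dust extractor, press first): round flat cap 40 mm across in a black collar 56 mm across. Point: centre of the cap's top face, 84 mm above the bench and 12 mm above the collar when up; moves with the cap; z up. Travel 8 mm straight down; spring 1.5 N at first, 5 N fully down; it comes up by itself when let go.
- green_top (a point): green push button (lathe start, press second): round flat cap 40 mm across in a black collar 56 mm across. Point: centre of the cap's top face, 84 mm above the bench and 12 mm above the collar when up; moves with the cap; z up. Travel 8 mm straight down; spring 1.5 N at first, 5 N fully down; it comes up by itself when let go.
- red_top (a point): red push button (stop, not to be pressed), same size and spring as the blue one; point: centre of the cap's top face. The four buttons stand at the corners of a 100 mm square (centres) on a fixed grey box 220 x 220 mm, 60 mm high, turned up to 0.5 rad; which colour is at which corner varies.
- white_top (a point): white push button (work light, not to be pressed), same size and spring as the blue one; point: centre of the cap's top face. Loose on the bench around the box: a wooden bowl, a wooden mallet and a brush, none higher than the button tops.

How it is judged:
By the outcome, as a careful person would: the job done as asked, in the order asked, and still so for the second after the job is handed in, with the robot touching nothing.
It also fails if it takes over 27 s, if anything falls off the work surface, if the arm or the gripper's body presses on something with over 40 N, if the wrist force passes 120 N, or if a joint passes its speed limit or range.

## Working session

There is one attempt and no reset: what is moved stays moved. The work goes in short steps, Python scripts to look and compute and a shell command to move; the robot and the scene stay as the last step left them, time stands still between calls to the robot, and variables do not carry over. Pictures are saved under pics/ and viewed, about 8 in all and at most 12, crops included, and the job is handed in when it is done.

```bash
mkdir -p pics; python3 - <<'E'
from workcell import manip
import cv2,numpy as np
o=manip.get_obs();print({k:np.round(v,3).tolist() for k,v in o.items()})
for n in("top","scene"):
    p,d=manip.camera(n);cv2.imwrite(f"pics/{n}0.png",p[:,:,::-1]);np.savez(f"{n}0.npz",p=p,d=d)
    m=manip.camera_model(n);print(n,{k:np.round(v,3).tolist() for k,v in m.items()})
E
```

```text
{'clock': 0.0, 'joint_pos': [-1.175, 0.333, -0.065, 1.461, 0.022, 1.35, -0.088], 'joint_velocities': [0.0, 0.001, -0.002, -0.001, -0.0, 0.001, -0.001], 'tau': [-0.001, -62.544, 0.048, -39.161, 0.016, 0.01, -0.0], 'position': [0.254, 0.571, 0.231], 'ee_rot': [0.593, 0.385, -0.386, -0.593], 'ft_force': [0.19, 0.137, -0.403], 'torque': [0.042, 0.062, 0.018], 'grip_width': 0.998}
top {'intrinsics': [[479.737, 0.0, 322.488], [0.0, 479.737, 203.78], [0.0, 0.0, 1.0]], 'R': [[0.02, -0.999, -0.041], [-0.988, -0.014, -0.156], [0.155, 0.043, -0.987]], 't': [0.062, 0.585, 0.84]}
scene {'intrinsics': [[471.481, 0.0, 312.856], [0.0, 471.481, 186.118], [0.0, 0.0, 1.0]], 'R': [[-0.732, 0.681, 0.015], [0.526, 0.58, -0.622], [-0.432, -0.448, -0.783]], 't': [0.388, -0.252, 1.046]}
```

View pics/top0.png

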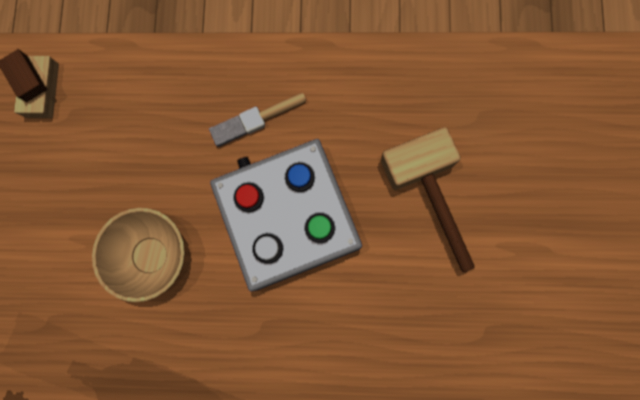

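The top view shows blue at about (299,177), green (319,228), red (248,197) and white (267,248). The arm isn't in the way. Next I'll locate the caps on the z = 84 mm plane.

```bash
cat > h.py <<'E'
import cv2,numpy as np
from scipy.spatial.transform import Rotation as Ro
def mask(p,c):
    h=cv2.cvtColor(p,cv2.COLOR_RGB2HSV);H,S,V=[h[...,i].astype(int) for i in range(3)]
    return {'blue':(H>100)&(H<130)&(S>120)&(V>60),'green':(H>45)&(H<85)&(S>110)&(V>60),'red':((H<4)|(H>174))&(S>190)&(V>80)}[c].astype(np.uint8)
def blob(p,c):
    n,l,s,ce=cv2.connectedComponentsWithStats(mask(p,c));i=1+np.argmax(s[1:,4]);return ce[i],s[i,4]
def ray(uv,K,R,t,z):
    C=-R.T@t;d=R.T@np.linalg.inv(K)@np.r_[uv,1];return C+d*(z-C[2])/d[2]
E
python3 - <<'E'
from h import *
from workcell import manip
for n in("top","scene"):
    f=np.load(n+"0.npz");m=manip.camera_model(n);K,R,t=[np.array(m[k]) for k in("intrinsics","R","t")]
    for c in("blue","green","red"):
        uv,a=blob(f['p'],c);P=ray(uv,K,R,t,.084);dd=f['d'][int(uv[1]),int(uv[0])]
        Q=R.T@(np.linalg.inv(K)@np.r_[uv,1]*dd-t);print(n,c,uv.round(1),a,P.round(4),"depth pt",Q.round(4))
o=manip.get_obs();print(Ro.from_quat(o['ee_rot']).as_matrix().round(3))
print(np.round(manip.camera_model("wrist")["tool_from_camera"],3))
E
```

```text
top blue [298.7 174.8] 413 [0.6297 0.1139 0.084 ] depth pt [0.6293 0.1137 0.0863]
top green [319.  226.5] 433 [0.5374 0.0755 0.084 ] depth pt [0.5371 0.0754 0.0866]
top red [246.7 195.6] 390 [0.5908 0.2061 0.084 ] depth pt [0.5906 0.2058 0.0853]
scene blue [318.  255.4] 665 [0.6315 0.1176 0.084 ] depth pt [0.6317 0.1178 0.0846]
scene green [344.7 203.6] 525 [0.5404 0.0797 0.084 ] depth pt [0.5401 0.0794 0.0834]
scene red [385.6 282.6] 713 [0.5932 0.2089 0.084 ] depth pt [0.5921 0.2083 0.0817]
[[ 0.407 -0.001 -0.914]
 [ 0.914 -0.001  0.407]
 [-0.001 -1.    -0.   ]]
[[ 1.    -0.001 -0.     0.001]
 [ 0.    -0.324  0.946 -0.145]
 [-0.001 -0.946 -0.324  0.085]
 [ 0.     0.     0.     1.   ]]
```

View pics/scene0.png

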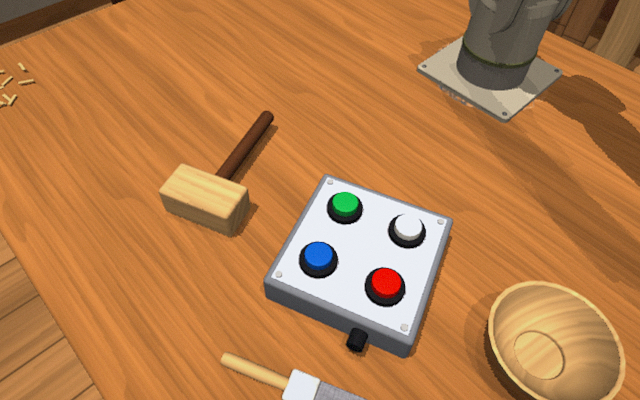

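Both views agree to about 4 mm: blue is near (0.6305, 0.116) and green near (0.539, 0.0775). I'll shut the gripper and carry it above blue in steps of 200 mm or less.

```bash
python3 -m pendant '{"offset":[[-0.11,0,-0.22],[-0.22,0,-0.44],[-0.33,0,-0.66],[-0.44,0,-0.88],[-0.44,0,-0.88]],"turn":[[0,0,0],[0,0,0],[0,0,0],[0,0,0],[0,0,0]]}' 0 40
python3 -m pendant '{"offset":[[-0.11,0,-0.22],[-0.22,0,-0.44],[-0.33,0.1,-0.66],[-0.44,0.2,-0.88],[-0.44,0.2,-0.88]],"turn":[[0,0,0],[0,0,0],[0,0,0],[0,0,0],[0,0,0]]}'
python3 - <<'E'
from h import *
from workcell import manip
o=manip.get_obs();R=Ro.from_quat(o['ee_rot']).as_matrix()
print(o['clock'],o['position'],R.round(3).tolist(),o['grip_width'],(R.T@(np.array([.6305,.1158,.110])-o['position'])/.2).round(3))
E
```

```text
clock: 0.72
position: [0.3824, 0.4149, 0.2307]
ee_rot: [0.595, 0.383, -0.383, -0.594]
ft_force: [-0.4, 0.5, -0.7]
grip_width: 0.002
clock: 1.35
position: [0.5075, 0.2581, 0.1892]
ee_rot: [0.597, 0.38, -0.383, -0.594]
ft_force: [-1.1, 0.9, 0.5]
grip_width: -0.001
1.35 [0.50747206 0.25808873 0.18917312] [[0.418, -0.001, -0.908], [0.908, -0.006, 0.418], [-0.006, -1.0, -0.001]] -0.001457501049833283 [-0.386  0.399 -0.856]
```

```bash
python3 -m pendant '{"offset":[[-0.1,0.05,-0.22],[-0.2,0.15,-0.44],[-0.3,0.25,-0.66],[-0.385,0.35,-0.855],[-0.385,0.35,-0.855],[-0.385,0.35,-0.855]],"turn":[[0,0,0],[0,0,0],[0,0,0],[0,0,0],[0,0,0],[0,0,0]]}'
python3 - <<'E'
from h import *
from workcell import manip
o=manip.get_obs();R=Ro.from_quat(o['ee_rot']).as_matrix()
print(o['position'].__repr__(),o['ft_force'],(R.T@(np.array([.6305,.1158,.084])-o['position'])/.2).round(3))
p,d=manip.camera("wrist");m=manip.camera_model("wrist");T=np.array(m["tool_from_camera"]);K=np.array(m["intrinsics"])
Rc=(R@T[:3,:3]).T;t=-Rc@(R@T[:3,3]+o['position'])
for c in("blue","green","red"):
    uv,a=blob(p,c);print(c,uv.round(),a,ray(uv,K,Rc,t,.084).round(4))
cv2.imwrite("pics/w1.png",p[:,:,::-1])
E
```

```text
clock: 2.1
position: [0.63, 0.1183, 0.1197]
ee_rot: [0.596, 0.38, -0.383, -0.594]
ft_force: [-1.1, 0.5, -0.6]
grip_width: 0.002
array([0.63002546, 0.11825081, 0.11967155]) [-1.11409327  0.52318743 -0.62557161] [-0.009  0.178 -0.007]
blue [314. 231.] 2183 [0.6261 0.1159 0.084 ]
green [190. 129.] 3523 [0.5354 0.0769 0.084 ]
red [430. 120.] 3588 [0.5894 0.2082 0.084 ]
```

View pics/w1.png

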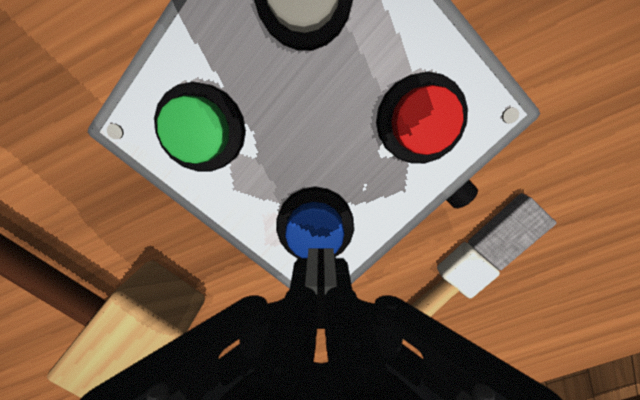

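The shut fingers are centred over blue (cap at about (314,231)), and the green and red positions match the earlier estimates. I'll press slowly and watch the force.

```bash
python3 -m pendant '{"offset":[[-0.01,0.1,-0.005],[-0.01,0.15,-0.005],[-0.01,0.18,-0.005],[-0.01,0.2,-0.005],[-0.01,0.215,-0.005],[-0.01,0.215,-0.005]],"turn":[[0,0,0],[0,0,0],[0,0,0],[0,0,0],[0,0,0],[0,0,0]]}'
```

```text
clock: 2.9
position: [0.6301, 0.1164, 0.0774]
ee_rot: [0.596, 0.381, -0.383, -0.594]
ft_force: [-2.9, 1.7, 5.4]
grip_width: -0.001
```

```bash
python3 -m pendant '{"offset":[[0,0.01,0],[0,0.02,0],[0,0.02,0]],"turn":[[0,0,0],[0,0,0],[0,0,0]]}'
```

```text
clock: 3.28
position: [0.6304, 0.1165, 0.0759]
ee_rot: [0.596, 0.381, -0.383, -0.594]
ft_force: [-11.2, -1.1, 23.2]
grip_width: 0.001
```

The force rose to 23 N at z = 75.9 mm, so blue is on its stop and fully down. Lifting, then moving above green.

```bash
python3 -m pendant '{"offset":[[0,-0.1,0],[0,-0.22,0],[0,-0.22,0],[-0.12,-0.22,0.11],[-0.25,-0.22,0.22],[-0.37,-0.22,0.335],[-0.37,-0.22,0.335],[-0.37,-0.22,0.335]],"turn":[[0,0,0],[0,0,0],[0,0,0],[0,0,0],[0,0,0],[0,0,0],[0,0,0],[0,0,0]]}'
python3 - <<'E'
from h import *
from workcell import manip
o=manip.get_obs();R=Ro.from_quat(o['ee_rot']).as_matrix()
print((R.T@(np.array([.538,.0773,.076])-o['position'])/.2).round(3))
for n in("scene","wrist"):
    p,d=manip.camera(n);cv2.imwrite(f"pics/{n}2.png",p[:,:,::-1])
    if n=="scene":
        m=manip.camera_model(n);K,R,t=[np.array(m[k]) for k in("intrinsics","R","t")]
        uv,a=blob(p,"blue");print(uv,a,p.shape)
E
```

```text
clock: 4.28
position: [0.5391, 0.0775, 0.1197]
ee_rot: [0.596, 0.381, -0.383, -0.594]
ft_force: [0.1, -0.4, -0.5]
grip_width: 0.001
[-0.003  0.219  0.005]
[318.00447094 255.5171386 ] 671 (400, 640, 3)
```

View pics/scene2.png

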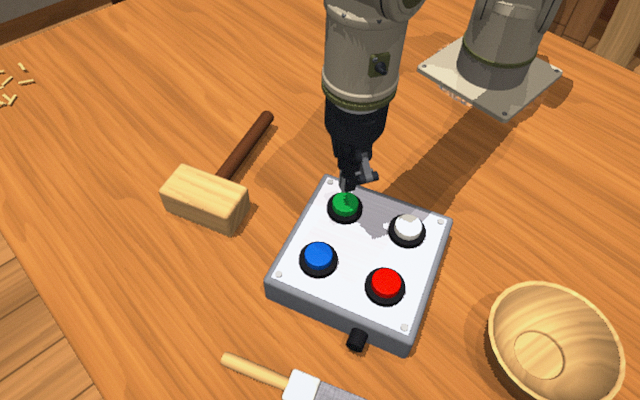

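View pics/wrist2.png

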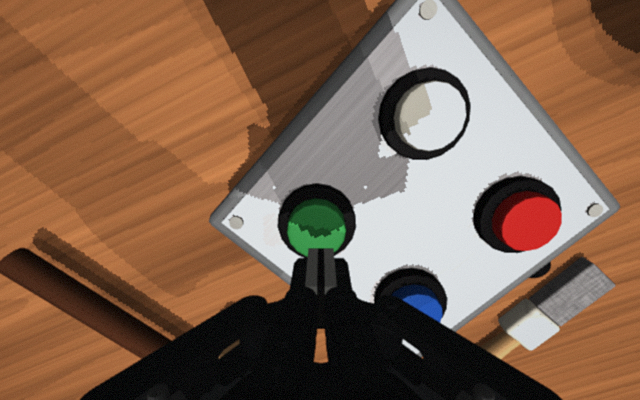

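Blue is back up, with its cap at (318,255.5) as before. The fingers are centred over green, cap at about (316,225) in the wrist view, and clear of the other buttons. Pressing green with the same profile.

```bash
python3 -m pendant '{"offset":[[0,0.1,0.005],[0,0.15,0.005],[0,0.18,0.005],[0,0.2,0.005],[0,0.215,0.005],[0,0.225,0.005],[0,0.235,0.005],[0,0.235,0.005]],"turn":[[0,0,0],[0,0,0],[0,0,0],[0,0,0],[0,0,0],[0,0,0],[0,0,0],[0,0,0]]}'
```

```text
clock: 5.38
position: [0.5388, 0.0781, 0.0756]
ee_rot: [0.596, 0.382, -0.382, -0.594]
ft_force: [-16.2, -2.0, 33.0]
grip_width: 0.0
```

Green is on its stop too: 33 N at z = 75.6 mm. Lifting well clear.

```bash
python3 -m pendant '{"offset":[[0,-0.1,0],[0,-0.25,0],[0,-0.5,0],[0,-0.6,0],[0,-0.6,0],[0,-0.6,0]],"turn":[[0,0,0],[0,0,0],[0,0,0],[0,0,0],[0,0,0],[0,0,0]]}'
python3 - <<'E'
from h import *
from workcell import manip
p,d=manip.camera("scene");cv2.imwrite("pics/scene3.png",p[:,:,::-1])
for c in("blue","green","red"):print(c,blob(p,c))
print(np.abs(manip.get_obs()['joint_velocities']).max())
E
```

```text
clock: 6.12
position: [0.5383, 0.0782, 0.1946]
ee_rot: [0.596, 0.381, -0.383, -0.594]
ft_force: [-0.5, 1.0, -0.3]
grip_width: 0.001
blue (array([317.98650675, 255.48575712]), np.int32(667))
green (array([344.63671128, 203.71701721]), np.int32(523))
red (array([385.52180028, 282.60196906]), np.int32(711))
0.003532473966692728
```

View pics/scene3.png

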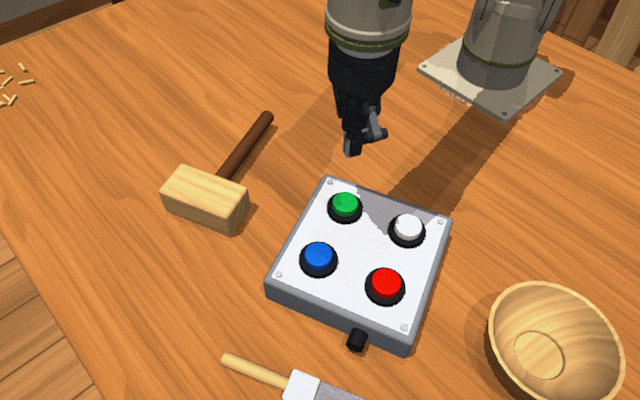

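All four buttons are up, the arm is clear and still, and nothing else has moved. Handing in.

```bash
python3 -c "from workcell import manip;print(manip.hand_in())"
```

```text
the job is handed in; nothing more can be done
None
```

I pressed the blue button and then the green one with the shut fingers, then handed the job in at about 6.2 s of the 27 s allowed. I pushed each until it hit its stop and let it come back up:

| Button | Fingertip height at the bottom (fully down = 76 mm) | Upward force on the tool |
|---|---|---|
| Blue | 75.9 mm | 23 N |
| Green | 75.6 mm | 33 N |

- **Buttons up again:** In the last scene picture, blue and green are within 0.2 px of where they started, so both are back up.
- **Red and white:** I never touched either one. Red was measured and is unmoved; white I checked only by eye.
- **Arm at hand-in:** It was still and about 110 mm above the caps, with no significant force on the tool.
- **Disagreement:** The cameras differed by up to about 5 mm on where the caps are. I aimed at a mean position, which is well inside the 40 mm caps.

No checks failed.

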